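# Clamp the cover disc at the assembly station

## Robot

A 6-joint arm with a two-finger parallel gripper is mounted at the origin on the work surface. World frame = base frame: x ahead of the robot, y to its left, z up, the work surface at z = 0. Lengths are in m, angles in rad, forces in N, time in s.
With the tool pointing down it reaches from about 0.275 to 0.75 m from the base axis. Payload 10.2 kg.
Tool frame: the origin (TCP) lies midway between the tips of the shut fingers; the grasp point (between the pads) lies 19 mm behind it; z points along the fingers, y is the direction in which the jaws open and shut (so a half turn about z gives the same grasp; the last joint's range is limited). The gripper opens to 85 mm and grips with 20 to 120 N. Pads are 22 mm wide; open, the fingers measure 114 mm over their backs; the gripper's body (76 mm by 85 mm) begins 54 mm behind the grasp point. The pads swing forward as they close: fully open they stand 13 mm farther back than shut.
Start: joints at [-1.417, 0.313, 1.498, -0, 1.331, -0.223], TCP at [0.193, -0.488, 0.231] pointing down, gripper open.
Joint ranges: [-2.94, 2.94], [-0.97, 2.17], [0.19, 2.56], [-1.23, 4.37], [0.02, 3.11], [-2.88, 2.88]. Speed limits (rad/s): [2.39, 2.39, 3.01, 3.14, 3.14, 3.14].

## Interface

Orientations are given as a rotation vector (axis times angle).
In Python, from station import r, viewer, regions_of gives the robot as it stands.
- The arm moves only by the tool carry_out, never from a script. Its argument "moves" is text: rows parted by semicolons, each of 7 numbers parted by spaces: the shift along the world's x, y, z in m, then the turn, a rotation vector about the world's x, y, z in degrees, then the gripper command: -1 is fully open, 1 is shut, values between are in proportion. In form: tx ty tz wx wy wz gripper; .... A call has 1 to 10 rows; each row is the pose to reach, as a shift and turn from the pose commanded when the call began; what a row does not reach only later rows make up. A row lasts 1/10 s, in which the tool goes at most 50 mm and 8.59 degrees, less where a joint would pass 70% of its speed; a pose out of reach is approached as far as the arm can. A call with a gripper value outside its range is refused whole. The fingers move at their own pace and stop on an object; "force" is the grip in N (left out, the last holds). Time passes only in rows, so rows that repeat a pose let the fingers close. It gives the time, the measured TCP pose, the force and the opening at its end, in the units of the state.
- r.get_obs(): the state, without advancing time (a new reading comes with each control period).
- viewer.read_camera(name): name is "side" or "top" or "wrist"; returns the picture (384x512x3 uint8, red, green, blue); there is no depth.
- viewer.camera_model(name): a dict with "camera_matrix" (3x3 intrinsics, pixels), "k1" (the pictures are not rectified: a ray, as slopes to the right and down, at radius r is drawn at 1 + k1 r^2 times it, then the intrinsics apply), "R" (3x3) and "t" (3): a world point X has camera coordinates R X + t; the wrist camera has in their place "hand_eye" (4x4, takes a point from camera to tool coordinates, whose origin is the TCP and whose axes are the flange's). Camera axes: x right, y down, z forward; pixel columns grow to the right and rows downward; lengths in m; the calibration is good to about 2 mm. A picture is of the moment at which its call begins: read the wrist's pose just before it. camera_model takes no time and is no camera call.
- r.close_job(): hands the job in, once; it reports no verdict.
Trained networks look in the newest picture that a camera, given by its name, has taken for a name from the list of things; names that differ only in an ending like _2 or _b are one class to them, and where a whole thing is asked for, a point or a joint stands for the part that bears it (a point fixed in the world has none). Each returns a list of dicts, best first, with "p" (0 to 1); they miss things now and then, are a little off and sometimes report something else, mostly with a low value. They report only what shows in the picture. A call takes as long as a camera call. They do not tell look-alikes from the thing itself.
- regions_of(camera, label): "pixels" (384x512 bool, what is visible of it) and "extent" ([centre column, centre row, width, height] in pixels, round what is visible of it).
The state is a dict: "time": time; "q": joint angles; "dq": joint speeds; "effort": joint torques, N m; "tool_pos": TCP position; "eef_rot": TCP orientation; "force": force on the tool from outside, world axes, zero at the start; "ft_torque": the same for the moment, N m; "width": finger opening in m.
Only numpy, scipy, OpenCV 4.12 (cv2) and the standard library are available. Lean on these libraries where they do the work, as an engineer would, in place of code of your own. Each camera call takes 0.05 s, during which the arm holds its last target. There are 200 camera calls.

## Task

Pick the solid round cover disc (the medium-sized of the three flat aluminium parts, not the open ring and not the small plug) off the bench and lay it flat on the clamp's bed against the V-shaped stop, letting go of it there. Then pump the clamp's two squeeze levers until the jaw's spring pad pushes on the disc and its spring is about half compressed, never bottomed out, and finish while still holding the levers squeezed so that the pressure stays on. Leave the ring and the plug where they lie.

Things in the scene. Friction and masses are not known exactly. Their poses are not given: they have to be found in the camera images.
- cover: The part to clamp: solid flat disc of bare aluminium, 50 mm across, 8 mm thick, 60 g or so, four small dark bolt holes near its edge, lying flat on the bench. Origin: centre of its underside. Graspable across its rim.
- flange: Not wanted: flat aluminium ring, 62 mm across with a 38 mm hole, 8 mm thick, lying flat. Origin: centre of its underside.
- plug: Not wanted: small solid aluminium disc, 32 mm across, 8 mm thick, lying flat. Origin: centre of its underside.
- clamp: Ratchet bar clamp fixed on the bench, base 320 x 100 mm. Origin on the bench top; x runs along the bar from the lever end (-x) past the stop and the bed to the jaw (+x), z up. Dark housing with levers: x -170 to -60 mm, 56 mm high. Steel V stop: x -54 to -20, 56 mm high, opening to +x. Bed: top 36 mm high, x to 135, y -45 to 45, 22 mm slot along its middle. The jaw post is 62 mm high.
- nest (a point): Point on the bed's top (36 mm above the bench) where the centre of the disc's underside is when the disc touches both faces of the V stop; clamp x 0, y 0. Laying the disc up to 10 mm towards clamp +x of it is fine: the jaw pushes it home.
- levers (a point): Fixed point midway between the two upright black squeeze levers, 100 mm above the bench, 18 mm below their tops, at clamp x -118 mm, y 0. Each is 14 mm thick (clamp x), 26 mm wide. At rest 62 mm over both outer faces along clamp x; squeezed from both sides along clamp x they slide together, linked, to 37 mm. A weak spring (2 N, 4.5 N fully squeezed) parts them when let go.
- lever_front (a joint): How far each lever has moved inwards: 0 at rest (62 mm over both), 0.0125 m fully squeezed (37 mm over both); a joint value in m.
- bar (a joint): Advance of bar and jaw towards the stop (clamp -x), m: 0 open, 0.075 end; about 0.055 when the pad meets the seated disc. A full squeeze gives up to 25 mm (twice a lever's travel) less up to 7 mm till a tooth (7 mm pitch) catches. When the levers part fully the pawl slides back and the bar stays, held by 2.5 N of friction only: let go under load, the jaw springs back to that.
- pad (a joint): How far the jaw's spring pad is pushed in, m: 0 free, 0.012 bottomed out; 1.2 N per mm. Wanted with the levers held: about half way (0.006). The squeezing force at each lever is about the spring force plus 5 to 7.5 N (friction and return spring).
- pad_face (a point): Centre of the pad's face that meets the disc, 48 mm above the bench; moves along clamp x. The rubber pad is 36 mm wide, 8 mm thick, 38 to 58 mm above the bench, on the jaw post's -x side.
Mind the look-alikes: they are no part of the job. Leave any green, pink or purple look-alike of the cover alone.

How it is judged:
By the outcome, as a careful person would: the job done as asked, in the order asked, and still so for the second after the job is handed in, while the arm keeps its last pose, push and grip.
It also fails if it takes over 58 s, if anything falls off the work surface, if the arm or the gripper's body presses on something with over 40 N, if the wrist force passes 120 N, or if a joint passes its speed limit or range.

## Working session

There is one attempt and no reset: what is moved stays moved. The work goes in short steps, Python scripts to look and compute and a tool call to move; the robot and the scene stay as the last step left them, time stands still between calls to the robot, and variables do not carry over. Pictures are saved under pics/ and viewed, about 8 in all and at most 12, crops included, and the job is handed in when it is done.

Besides the shell and the picture viewer there is one more tool, called after ">>>" as name(argument=value, ...), one argument or row to a line, values as JSON. carry_out: Moves the arm, as the interface text tells. Its arguments: {"type":"object","properties":{"moves":{"type":"string"},"force":{"type":"number"}},"required":["moves"]}

```bash
mkdir -p pics; ls; cat > h.py <<'E'
import numpy as np, cv2
from station import r, viewer, regions_of
def ray(cam,u,v,obs=None):
    m=viewer.camera_model(cam);K=np.array(m["camera_matrix"]);k1=m["k1"]
    d=np.array([(u-K[0,2])/K[0,0],(v-K[1,2])/K[1,1]]);s=d.copy()
    for _ in range(30): s=d/(1+k1*(s@s))
    c=np.array([s[0],s[1],1.])
    if "R" in m:
        R=np.array(m["R"]);t=np.array(m["t"]);return -R.T@t,R.T@c
    H=np.array(m["hand_eye"]);o=obs or r.get_obs();T=cv2.Rodrigues(np.array(o["eef_rot"],float))[0]
    return T@H[:3,3]+np.array(o["tool_pos"]),T@(H[:3,:3]@c)
def at(cam,u,v,z,obs=None):
    o,d=ray(cam,u,v,obs);return o+d*(z-o[2])/d[2]
def proj(cam,X,obs=None):
    m=viewer.camera_model(cam);K=np.array(m["camera_matrix"]);X=np.array(X,float)
    if "R" in m: c=np.array(m["R"])@X+np.array(m["t"])
    else:
        H=np.array(m["hand_eye"]);o=obs or r.get_obs();T=cv2.Rodrigues(np.array(o["eef_rot"],float))[0]
        c=H[:3,:3].T@(T.T@(X-np.array(o["tool_pos"]))-H[:3,3])
    s=c[:2]/c[2];s=s*(1+k) if (k:=m["k1"]*(s@s)) is not None else s
    return K[:2,:2]@s+K[:2,2]
def shot(cam,name,crop=None,scale=1):
    im=viewer.read_camera(cam)
    c=im if crop is None else im[crop[1]:crop[3],crop[0]:crop[2]]
    cv2.imwrite("pics/"+name+".png",cv2.resize(c,None,fx=scale,fy=scale,interpolation=cv2.INTER_CUBIC)[:,:,::-1]);return im
E
python3 - <<'E'
from h import *
a=viewer.read_camera("top");
for l in ["cover","flange","plug","clamp"]:
    for g in regions_of("top",l)[:4]:print(l,g["p"],g["extent"])
b=viewer.read_camera("side")
for l in ["cover","lever_front","clamp"]:
    for g in regions_of("side",l)[:4]:print(l,g["p"],g["extent"])
cv2.imwrite("pics/a.png",a[:,:,::-1]);cv2.imwrite("pics/b.png",b[:,:,::-1])
print(r.get_obs())
for c in ["top","side","wrist"]:print(viewer.camera_model(c))
E
```

```text
pics
cover 0.95 [278.5, 233.1, 23.7, 26.0]
cover 0.81 [315.8, 148.6, 24.9, 20.9]
cover 0.8 [315.0, 196.6, 21.4, 20.4]
cover 0.63 [252.1, 183.5, 24.8, 21.6]
flange 0.62 [370.8, 224.1, 30.9, 27.9]
clamp 0.96 [171.6, 197.5, 72.6, 161.6]
clamp 0.54 [313.2, 196.4, 22.1, 19.1]
cover 0.69 [242.5, 228.4, 25.0, 16.4]
cover 0.67 [264.1, 195.4, 26.3, 16.9]
cover 0.56 [223.1, 187.3, 24.6, 14.0]
lever_front 0.86 [183.1, 244.7, 11.9, 46.0]
clamp 0.71 [234.2, 263.9, 204.5, 80.9]
{'time': 0.45, 'q': array([-1.41742276e+00,  3.12930780e-01,  1.49781345e+00,  1.53156975e-05,
        1.33104990e+00, -2.23400052e-01]), 'dq': array([-7.80604976e-05,  8.05876623e-04, -1.23612540e-03, -1.68474933e-03,
       -4.97947090e-04, -1.59287111e-03]), 'effort': array([-3.59338956e-04, -4.11860347e+01, -2.59718299e+01, -1.14306683e-04,
        9.53595918e-04, -2.04707227e-06]), 'tool_pos': array([ 0.19314403, -0.48812938,  0.23123567]), 'eef_rot': array([-3.08581420e+00, -5.88296942e-01, -3.44314132e-05]), 'force': array([-0.00133093, -0.38999157,  0.00567814]), 'ft_torque': array([-0.03649605,  0.01435897,  0.0607
[... 699 characters left out ...]
     [-0.08229358,  0.48059836, -0.87307101],
       [ 0.18724125, -0.85298619, -0.4871912 ]]), 't': array([0.54703237, 0.15123033, 0.75784312])}
{'camera_matrix': array([[278.11779994,   0.        , 254.16691835],
       [  0.        , 278.11779994, 187.04025639],
       [  0.        ,   0.        ,   1.        ]]), 'k1': -0.01279912741867713, 'hand_eye': array([[ 5.47546648e-04, -9.44965073e-01, -3.27170768e-01,
         8.46263693e-02],
       [ 9.99998152e-01, -8.54456256e-05,  1.92036951e-03,
        -1.07551573e-04],
       [-1.84263743e-03, -3.27171215e-01,  9.44963280e-01,
        -1.41175820e-01],
       [ 0.00000000e+00,  0.00000000e+00,  0.00000000e+00,
         1.00000000e+00]])}
```

View pics/a.png

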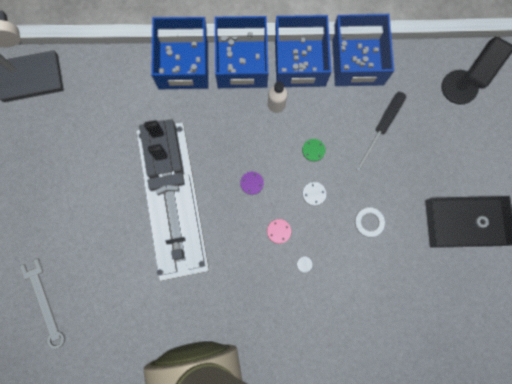

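View pics/b.png

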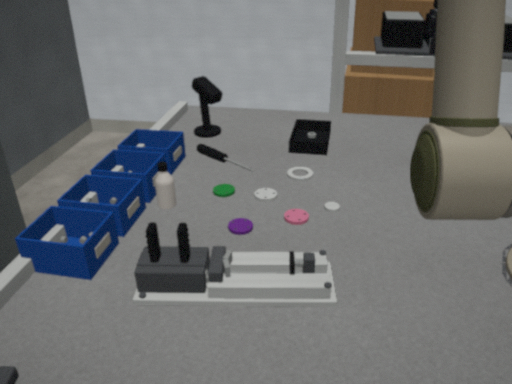

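Candidates in the top view are the bare disc (315,194), pink (279,231), green (314,150), purple (252,183), ring (370,222) and plug (305,264). By the description I choose the bare disc with four holes at (315,194), and a crop will check that.

```bash
python3 - <<'E'
from h import *
im=shot("top","c",(130,110,335,285),3.8)
hsv=cv2.cvtColor(im,cv2.COLOR_RGB2HSV);m=((hsv[...,2]>185)&(hsv[...,1]<50)).astype(np.uint8)
n,l,s,c=cv2.connectedComponentsWithStats(m)
for i in range(1,n):
    if s[i][4]>60:
        print(s[i],c[i].round(1),at("top",*c[i],.008).round(4))
        if 150<c[i][0]<200:
            box=cv2.boxPoints(cv2.minAreaRect(np.argwhere(l==i)[:,::-1].astype(np.float32)))
            for b in box: print(b,at("top",*b,0.01))
for u,v in [(152,128),(157,152)]:print(at("top",u,v,.118))
E
```

```text
[ 391   18  121   14 1371] [449.8  24.8] [ 0.9491 -0.5113  0.008 ]
[ 0 21 10  9 77] [ 4.  25.4] [0.9622 0.4853 0.008 ]
[329  21   5  13  61] [331.  27.] [ 0.9498 -0.242   0.008 ]
[267  23   8  12  87] [270.8  28.3] [ 0.9492 -0.1056  0.008 ]
[  18   24  134   13 1552] [85.2 30.3] [0.9494 0.3083 0.008 ]
[207  24   7  12  81] [210.1  29.3] [0.9486 0.031  0.008 ]
[341  27  41   6 241] [361.2  29.5] [ 0.9421 -0.31    0.008 ]
[159  29  44   7 265] [180.6  32.5] [0.9418 0.0971 0.008 ]
[159.  29.] [0.94969475 0.14481335 0.01      ]
[202.  29.] [0.94850207 0.04896163 0.01      ]
[202.  35.] [0.93385817 0.04902205 0.01      ]
[159.  35.] [0.93508863 0.14462472 0.01      ]
[218  29  46   7 273] [239.4  31.5] [ 0.9423 -0.0348  0.008 ]
[279  28  44   7 275] [299.8  30.6] [ 0.9422 -0.1711  0.008 ]
[274  91  12  10  71] [280.2  96.2] [ 0.7863 -0.1211  0.008 ]
[ 138  130   70  150 3764] [175.7 222.7] [0.5132 0.1044 0.008 ]
[134.72427 138.24219] [0.69593262 0.19249101 0.01      ]
[184.01907 129.82602] [0.71270496 0.08819468 0.01      ]
[208.22772 271.61963] [0.41238619 0.03774326 0.01      ]
[158.93292 280.0358 ] [0.39863121 0.13610424 0.01      ]
[303 182  24  23 418] [314.2 193.1] [ 0.5686 -0.1847  0.008 ]
[356 207  29  30 409] [370.1 221.8] [ 0.5053 -0.2977  0.008 ]
[297 256  16  16 191] [304.3 263.9] [ 0.4227 -0.1571  0.008 ]
[0.67974662 0.13153048 0.118     ]
[0.63274538 0.12141804 0.118     ]
```

View pics/c.png

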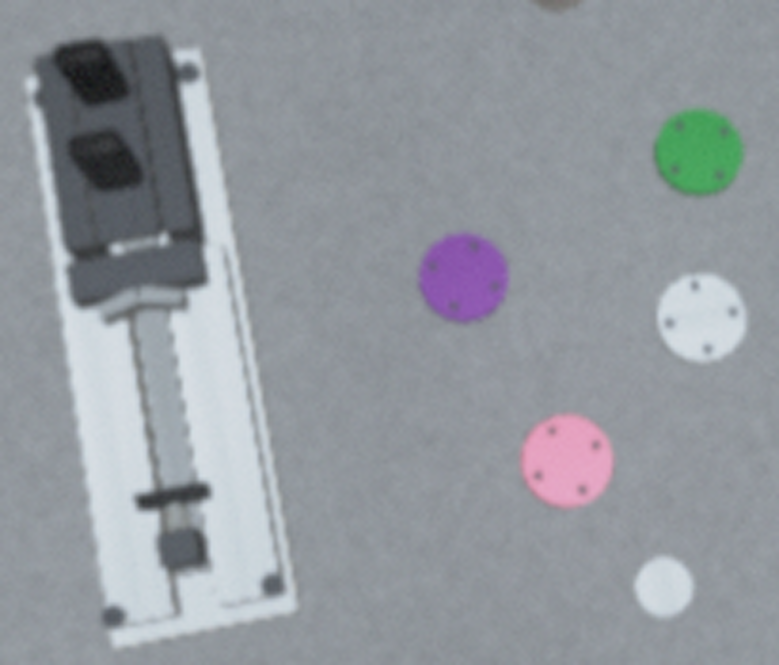

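The crop confirms it: the bare disc with four dark holes is at about (315,194). The clamp's levers are at the top and its jaw at the bottom, around (178,255). Next I fit the clamp pose from the base corners.

```bash
cat > fit.py <<'E'
from h import *
from scipy.optimize import least_squares
def cl(p,X): c,s=np.cos(p[2]),np.sin(p[2]);return np.array([p[0]+c*X[0]-s*X[1],p[1]+s*X[0]+c*X[1],X[2]])
E
python3 - <<'E'
from fit import *
px=np.array([(28,78),(200,48),(297,605),(112,645)])/3.8+[130,110]
for z in (.0,.006,.012):
  # image left is world +y ; clamp +x is ~ -x world => clamp +y ~ world -y (image right)
  M=[(-.16,-.05,z),(-.16,.05,z),(.16,.05,z),(.16,-.05,z)]
  f=lambda p:np.concatenate([proj("top",cl(p,m))-q for m,q in zip(M,px)])
  s=least_squares(f,[.54,.11,np.radians(-170)])
  print(z,s.x,np.degrees(s.x[2]),s.cost,s.fun.round(1))
p=s.x
for n,X in dict(l1=(-.1425,0,.118),l2=(-.0935,0,.118),vy=(-.02,.0,.056),j=(.085,0,.062)).items():print(n,(proj("top",cl(p,X))-[130,110])*3.8)
E
```

```text
0.0 [ 0.56635084  0.1146872  -2.97375986] -170.38388930727865 0.35018887171155944 [-0.3  0.3  0.3  0.1  0.1  0.2 -0.1 -0.6]
0.006 [ 0.56539922  0.11360605 -2.9736242 ] -170.3761165503053 0.6226892058454327 [-0.6 -0.2  0.4 -0.5  0.3  0.6 -0.1 -0.1]
0.012 [ 0.56444901  0.11252498 -2.97348707] -170.3682592661534 2.0314009145562677 [-0.8 -0.7  0.4 -1.   0.6  1.  -0.2  0.4]
l1 [74.72893438 20.2405669 ]
l2 [ 89.60510771 113.08409791]
vy [137.12728034 282.50411436]
j [166.78138142 479.37447625]
```

>>> carry_out(
  moves="0.375 0.303 -0.1 0 0 -12 -1;0.375 0.303 -0.1 0 0 -12 -1;0.375 0.303 -0.1 0 0 -12 -1;0.375 0.303 -0.1 0 0 -12 -1;0.375 0.303 -0.1 0 0 -12 -1;0.375 0.303 -0.1 0 0 -12 -1;0.375 0.303 -0.1 0 0 -12 -1;0.375 0.303 -0.1 0 0 -12 -1;0.375 0.303 -0.1 0 0 -12 -1;0.375 0.303 -0.1 0 0 -12 -1",
  force=40,
)

```text
time: 1.5
tool_pos: [0.5697, -0.1833, 0.1308]
eef_rot: [3.131, 0.263, 0.0]
force: [0.6, -0.8, 0.7]
width: 0.0854
```

>>> carry_out(
  moves="0.0 0 0 0 0 0 -1;0 0 0 0 0 0 -1",
)

```text
time: 1.7
tool_pos: [0.5683, -0.1846, 0.1308]
eef_rot: [-3.13, -0.265, 0.001]
force: [0.7, 0.8, -0.7]
width: 0.0857
```

```bash
cat >> h.py <<'E'
def blob(im,u,v):
    hsv=cv2.cvtColor(im,cv2.COLOR_RGB2HSV);m=((hsv[...,2]>150)&(hsv[...,1]<60)).astype(np.uint8)
    m=cv2.morphologyEx(m,cv2.MORPH_CLOSE,np.ones((9,9)))
    n,l,s,c=cv2.connectedComponentsWithStats(m)
    return [(s[i],c[i]) for i in range(1,n) if s[i][4]>200]
E
python3 - <<'E'
from h import *
o=r.get_obs();print(o["tool_pos"],o["eef_rot"],o["time"])
im=shot("wrist","d")
print(proj("wrist",(.5686,-.1847,.008),o))
for s,c in blob(im,0,0):print(s,c.round(1),at("wrist",*c,.008,o).round(4))
E
```

```text
[ 0.56830639 -0.18459996  0.13083681] [-3.13014206e+00 -2.65092406e-01  1.22894212e-03] 1.7
[253.97412914 180.34221402]
[  0 146  39 131 637] [ 17.4 212.2] [0.4926 0.0533 0.008 ]
[ 232  157   50   47 1841] [256.2 180. ] [ 0.5693 -0.1868  0.008 ]
[320 226  56  45 902] [346.  242.5] [ 0.5158 -0.2948  0.008 ]
[  0 237  13  46 294] [  3.7 263.2] [0.4251 0.0758 0.008 ]
[199 283  26  22 455] [211.5 293.7] [ 0.4241 -0.1594  0.008 ]
```

View pics/d.png

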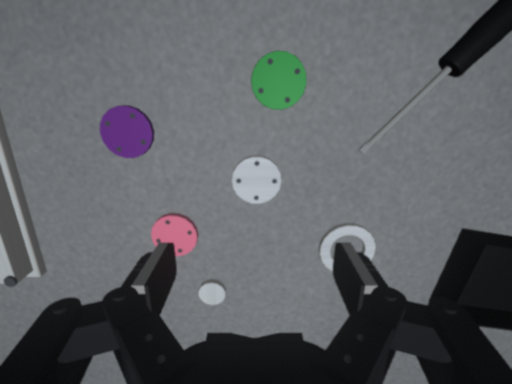

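The view shows the bare disc with its holes at (256,180), well clear of its neighbours. I now descend with the fingers partly closed.

>>> carry_out(
  moves="0.001 -0.001 -0.05 0 0 0 -0.5;0.001 -0.001 -0.09 0 0 0 -0.5;0.001 -0.001 -0.115 0 0 0 -0.5;0.001 -0.001 -0.125 0 0 0 -0.5;0.001 -0.001 -0.129 0 0 0 -0.5;0.001 -0.001 -0.13 0 0 0 -0.5;0.001 -0.001 -0.131 0 0 0 -0.5",
)

```text
time: 2.45
tool_pos: [0.5698, -0.1868, 0.0018]
eef_rot: [3.129, 0.262, 0.003]
force: [0.3, 0.4, -0.9]
width: 0.0642
```

>>> carry_out(
  moves="0 0 0 0 0 0 0;0 0 0 0 0 0 1;0 0 0 0 0 0 1;0 0 0 0 0 0 1;0 0 0 0 0 0 1;0 0 0 0 0 0 1",
)

```text
time: 3.05
tool_pos: [0.5697, -0.1865, 0.0018]
eef_rot: [3.129, 0.263, 0.002]
force: [-1.9, 0.6, 6.8]
width: 0.0472
```

>>> carry_out(
  moves="0 0 0.03 0 0 0 1;0 0 0.08 0 0 0 1;0 0 0.12 0 0 0 1;0 0 0.12 0 0 0 1",
)

```text
time: 3.45
tool_pos: [0.5716, -0.1874, 0.1268]
eef_rot: [3.124, 0.262, 0.015]
force: [-0.4, -0.9, -0.5]
width: 0.0471
```

```bash
python3 - <<'E'
from h import *
o=r.get_obs();print(o["tool_pos"],o["width"],o["force"])
im=shot("wrist","e",(130,120,380,384),2.2)
E
```

```text
[ 0.57159705 -0.18738183  0.1268214 ] 0.04708402258831347 [-0.39509258 -0.94330714 -0.50830133]
```

View pics/e.png

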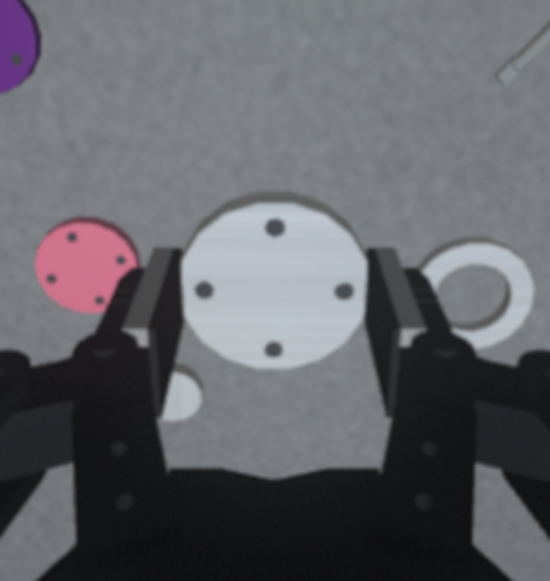

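The disc is held, centred between the fingertips, and looks level. I move it above the clamp and look from there.

>>> carry_out(
  moves="0 0.03 0.04 0 0 0 1;-0.01 0.08 0.05 0 0 0 1;-0.02 0.13 0.05 0 0 0 1;-0.02 0.18 0.05 0 0 0 1;-0.021 0.23 0.05 0 0 0 1;-0.021 0.27 0.05 0 0 0 1;-0.021 0.298 0.05 0 0 0 1;-0.021 0.298 0.05 0 0 0 1;-0.021 0.298 0.05 0 0 0 1",
)

```text
time: 4.4
tool_pos: [0.5477, 0.1119, 0.1692]
eef_rot: [3.13, 0.264, -0.003]
force: [-0.3, -0.3, -1.1]
width: 0.0474
```

```bash
python3 - <<'E'
from fit import *
o=r.get_obs();print(o["tool_pos"],o["eef_rot"],o["width"],o["time"])
im=shot("wrist","f",None,1.55)
print("disc ctr rel",at("wrist",254.5,249.5,o["tool_pos"][2]+.006,o)-o["tool_pos"])
p=[.5516,.1122,np.radians(-170.4)]
for n,X in dict(l1=(-.1425,0,.118),l2=(-.0935,0,.118),post=(.085,0,.062),base1=(-.175,.05,0),base2=(-.175,-.05,0),base3=(.145,.05,0),base4=(.145,-.05,0),vtip=(-.02,.03,.056),vtip2=(-.02,-.03,.056),h1=(-.06,.0,.056),h2=(-.17,0,.056)).items():print(n,(proj("wrist",cl(p,X),o)*1.55).round())
E
```

```text
[0.54769685 0.11188217 0.16923082] [ 3.13036307e+00  2.64195057e-01 -2.94293234e-03] 0.04743396054151324 4.4
disc ctr rel [ 0.00103513 -0.00015245  0.006     ]
l1 [395. -32.]
l2 [395. 108.]
post [394. 402.]
base1 [476. -21.]
base2 [313. -22.]
base3 [452. 421.]
base4 [335. 421.]
vtip [444. 247.]
vtip2 [344. 247.]
h1 [394. 179.]
h2 [394. -50.]
```

View pics/f.png

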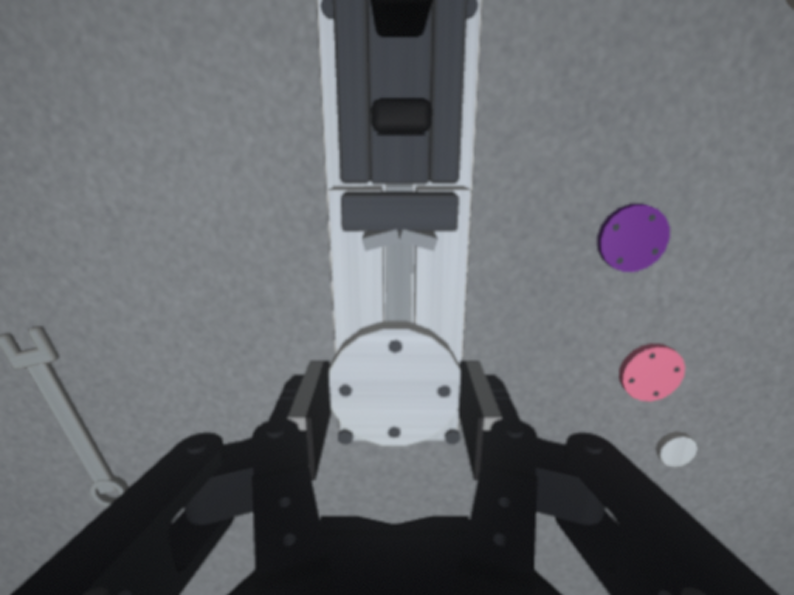

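The clamp is roughly 3.5 mm to the image right of my estimate: its centre column is 400 against 394 expected. Its lever and housing rows sit about 4 px lower than expected. I correct for that and lower the disc.

>>> carry_out(
  moves="-0.003 -0.0045 -0.04 0 0 0 1;-0.003 -0.0045 -0.08 0 0 0 1;-0.003 -0.0045 -0.11 0 0 0 1;-0.003 -0.0045 -0.125 0 0 0 1;-0.003 -0.0045 -0.13 0 0 0 1;-0.003 -0.0045 -0.13 0 0 0 1;-0.003 -0.0045 -0.13 0 0 0 1",
)

```text
time: 5.15
tool_pos: [0.5458, 0.1068, 0.0412]
eef_rot: [3.13, 0.261, 0.002]
force: [0.3, -0.2, -0.2]
width: 0.047
```

>>> carry_out(
  moves="0 0 -0.001 0 0 0 1;0 0 -0.002 0 0 0 1;0 0 -0.002 0 0 0 1",
)

```text
time: 5.45
tool_pos: [0.5452, 0.1073, 0.0385]
eef_rot: [3.131, 0.263, 0.001]
force: [1.5, -1.1, 0.6]
width: 0.0472
```

```bash
python3 - <<'E'
from fit import *
o=r.get_obs();print(o["tool_pos"],o["force"],o["width"],o["time"])
im=shot("wrist","g",(110,60,400,300),2.6)
E
```

```text
[0.54522763 0.10732486 0.03854368] [ 1.47042336 -1.07543564  0.57684381] 0.04716699859011777 5.45
```

View pics/g.png

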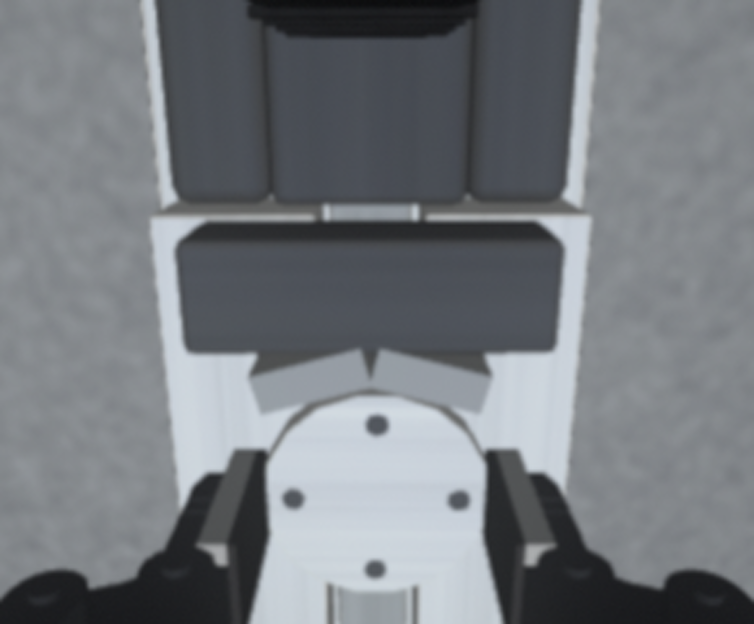

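The disc is centred to about 1 mm, just in front of the V at crop (370,380). I lower it to contact and let go.

>>> carry_out(
  moves="0 0.001 -0.001 0 0 0 1;0 0.001 -0.002 0 0 0 1;0 0.001 -0.0025 0 0 0 1;0 0.001 -0.0025 0 0 0 1",
)

```text
time: 5.9
tool_pos: [0.5455, 0.1081, 0.0377]
eef_rot: [3.13, 0.263, 0.002]
force: [-8.1, -2.6, 19.2]
width: 0.0467
```

>>> carry_out(
  moves="-0.001 0 0.0015 0 0 0 1;-0.001 0 0.0015 0 0 0 0.1;-0.001 0 0.0015 0 0 0 -0.3;-0.001 0 0.0015 0 0 0 -0.5;-0.001 0 0.0015 0 0 0 -0.5;-0.001 0 0.02 0 0 0 -0.5;-0.001 0 0.06 0 0 0 -0.5;-0.001 0 0.1 0 0 0 -0.8;-0.001 0 0.13 0 0 0 -1;-0.001 0 0.13 0 0 0 -1",
)

```text
time: 6.9
tool_pos: [0.5459, 0.1084, 0.1699]
eef_rot: [3.13, 0.263, 0.012]
force: [0.3, 0.0, -0.2]
width: 0.0854
```

```bash
python3 - <<'E'
from fit import *
o=r.get_obs();print(o["tool_pos"],o["force"],o["width"],o["time"])
im=shot("wrist","h",None,1.55)
E
```

```text
[0.54589911 0.1083847  0.16985768] [ 0.26729603  0.02394098 -0.23940019] 0.08538754526989595 6.9
```

View pics/h.png

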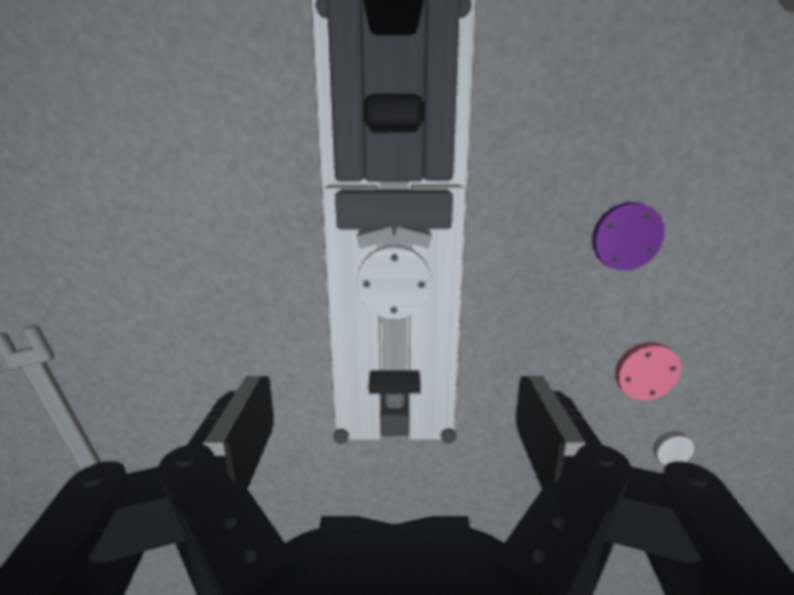

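```bash
python3 - <<'E'
from fit import *
o=r.get_obs();print(o["q"])
th=np.radians(-170.4);ax=np.array([np.cos(th),np.sin(th)])
for n,u,v,z in [("disc",394,282,.044),("lev2 top",394,107,.118),("housing front",394,181,.056),("base end",395,439,.004),("base bolt L",341,436,.01),("base bolt R",449,436,.01),("pad/post top front",394,371,.06),("l2 top edges",394,94,.118)]:
    P=at("wrist",u/1.55,v/1.55,z,o);print(n,P.round(4),"clampx rel .5507,.1084:",((P[:2]-[.5507,.1084])@ax).round(4), ((P[:2]-[.5507,.1084])@[-ax[1],ax[0]]).round(4))
E
```

```text
[-1.46029685e-02  4.33390543e-01  1.49888620e+00  2.59669424e-05
  1.20583589e+00  1.38878419e+00]
disc [0.5439 0.1077 0.044 ] clampx rel .5507,.1084: 0.0068 -0.0005
lev2 top [0.6415 0.1245 0.118 ] clampx rel .5507,.1084: -0.0922 -0.0007
housing front [0.6074 0.1185 0.056 ] clampx rel .5507,.1084: -0.0576 -0.0005
base end [0.3934 0.0812 0.004 ] clampx rel .5507,.1084: 0.1596 0.0006
base bolt L [0.3936 0.1267 0.01  ] clampx rel .5507,.1084: 0.1519 -0.0443
base bolt R [0.4084 0.0383 0.01  ] clampx rel .5507,.1084: 0.152 0.0454
pad/post top front [0.4889 0.0984 0.06  ] clampx rel .5507,.1084: 0.0626 -0.0005
l2 top edges [0.6463 0.1253 0.118 ] clampx rel .5507,.1084: -0.0971 -0.0007
```

The disc lies flat against the V at view pixel (394,282), about 5 mm short of the nest, which is within tolerance. Next I turn the tool 90° above the levers.

>>> carry_out(
  moves="0.01 0 0.01 0 0 8.5 -1;0.03 0.005 0.01 0 0 17 -1;0.05 0.01 0.01 0 0 25.5 -1;0.07 0.012 0.01 0 0 34 -1;0.09 0.015 0.01 0 0 42.5 -1;0.11 0.018 0.01 0 0 51 -1;0.12 0.019 0.01 0 0 59.5 -1;0.12 0.019 0.01 0 0 68 -1;0.12 0.019 0.01 0 0 76.5 -1;0.12 0.019 0.01 0 0 85 -1",
)

```text
time: 7.95
tool_pos: [0.6637, 0.1273, 0.1735]
eef_rot: [-2.122, -2.313, 0.003]
force: [-0.3, 0.4, -0.2]
width: 0.0853
```

>>> carry_out(
  moves="0 0 -0.02 0 0 5 -1;0 0 -0.03 0 0 5 -1;0 0 -0.03 0 0 5 -1",
)

```text
time: 8.25
tool_pos: [0.663, 0.1273, 0.1427]
eef_rot: [-2.028, -2.394, 0.006]
force: [-1.0, -0.3, 0.2]
width: 0.0853
```

```bash
python3 - <<'E'
from fit import *
o=r.get_obs();print(o["tool_pos"],o["eef_rot"],o["width"],o["time"])
im=shot("wrist","i",None,1.55)
p=[.5487,.108,np.radians(-170.4)]
for n,X in dict(l1=(-.1425,0,.118),l2=(-.0935,0,.118),nest=(0.,0,.044),pad=(.08,0,.058)).items():print(n,(proj("wrist",cl(p,X),o)*1.55).round())
E
```

```text
[0.66300049 0.12728557 0.14271557] [-2.02833775 -2.39371499  0.00561913] 0.08530007049037354 8.25
l1 [456. 349.]
l2 [341. 349.]
nest [199. 292.]
pad [ 48. 300.]
```

View pics/i.png

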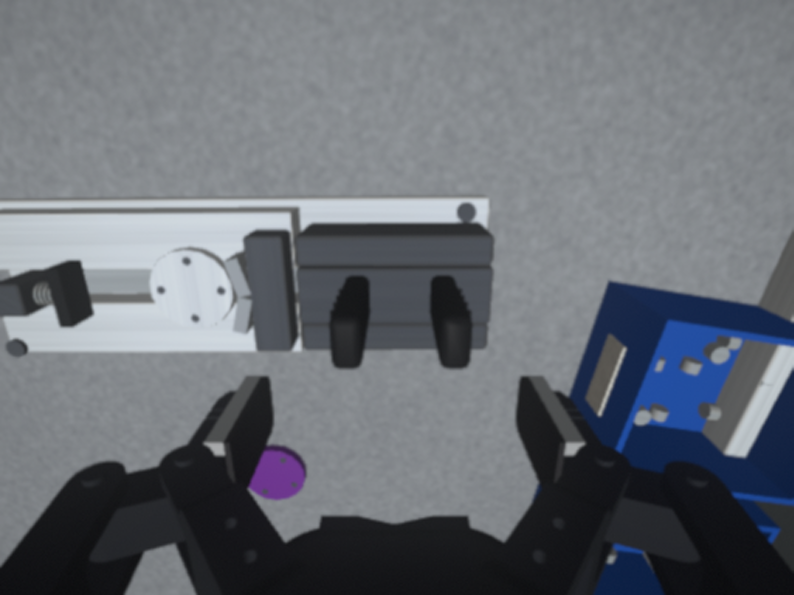

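Both levers show, with tops at about (349,343) and (457,343). The jaw, its spring and the pad are in view at the left, around (70,293). I shift about 3 mm and descend around the levers.

>>> carry_out(
  moves="0.003 0.003 0 0 0 0 -1;0.003 0.003 -0.02 0 0 0 -1;0.003 0.003 -0.04 0 0 0 -1;0.003 0.003 -0.055 0 0 0 -1;0.003 0.003 -0.058 0 0 0 -1;0.003 0.003 -0.058 0 0 0 -1",
)

```text
time: 8.9
tool_pos: [0.6674, 0.1304, 0.088]
eef_rot: [2.028, 2.399, 0.0]
force: [0.3, 0.0, 1.1]
width: 0.0855
```

>>> carry_out(
  moves="0 0 0 0 0 0 -0.6;0 0 0 0 0 0 -0.4;0 0 0 0 0 0 -0.2;0 0 0 0 0 0 0;0 0 0 0 0 0 0.2;0 0 0 0 0 0 0.2;0 0 0 0 0 0 0.2;0 0 0 0 0 0 0.2",
  force=20,
)

```text
time: 9.7
tool_pos: [0.6653, 0.1301, 0.0895]
eef_rot: [-2.026, -2.398, 0.006]
force: [-17.1, -3.7, 13.2]
width: 0.0357
```

```bash
python3 - <<'E'
from fit import *
o=r.get_obs();print(o["tool_pos"],o["force"],o["width"],o["time"])
im=shot("wrist","j",None,1.55)
E
```

```text
[0.66533577 0.13011581 0.08950821] [-17.0567108   -3.6713224   13.15396916] 0.0356676200120359 9.7
```

View pics/j.png

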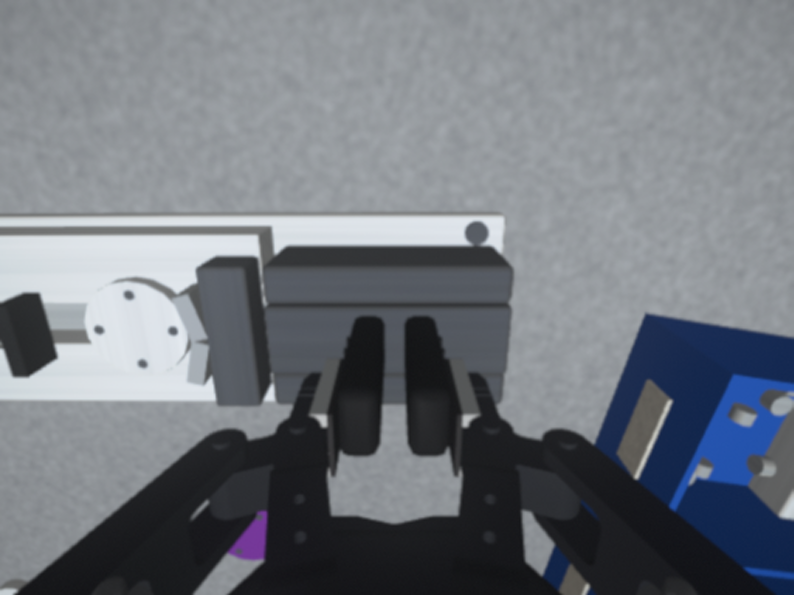

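```bash
cat >> fit.py <<'E'
th=np.radians(-170.4);ax=np.array([np.cos(th),np.sin(th)])
def cx(P): d=P[:2]-np.array([.5487,.108]);return (d@ax).round(4),(d@[-ax[1],ax[0]]).round(4)
E
python3 - <<'E'
from fit import *
oi=dict(tool_pos=[.663,.12728557,.14271557],eef_rot=[-2.02833775,-2.39371499,.00561913]);o=r.get_obs()
for n,u,v,z,q in [("i pad",87,290,.058,oi),("i disc",191,288,.044,oi),("i post",32,295,.062,oi),("i lev",403,343,.118,oi),("j pad",48,325,.058,o),("j disc",137,328,.044,o),("j lev",394,415,.118,o)]:print(n,cx(at("wrist",u/1.55,v/1.55,z,q)))
E
```

```text
i pad (np.float64(0.0564), np.float64(-0.0059))
i disc (np.float64(0.0044), np.float64(-0.0023))
i post (np.float64(0.0851), np.float64(-0.0044))
i lev (np.float64(-0.1199), np.float64(-0.0028))
j pad (np.float64(0.0341), np.float64(-0.01))
j disc (np.float64(0.0038), np.float64(-0.0024))
j lev (np.float64(-0.1191), np.float64(-0.0069))
```

```bash
python3 - <<'E'
from fit import *
oi=dict(tool_pos=[.663,.12728557,.14271557],eef_rot=[-2.02833775,-2.39371499,.00561913]);o=r.get_obs()
for n,u,v,z,q in [("i pad",86,290,.038,oi),("i padtop",60,295,.058,oi),("j pad",48,325,.038,o),("j padtop",10,335,.058,o)]:print(n,cx(at("wrist",u/1.55,v/1.55,z,q)))
for b in (.06,.055,.04,.025):
  p=[.5487,.108,np.radians(-170.4)]
  print(b,[(proj("wrist",cl(p,(b,y,z)),o)*1.55).round() for y in (-.018,.018) for z in (.038,.058)])
E
```

```text
i pad (np.float64(0.0723), np.float64(0.001))
i padtop (np.float64(0.0726), np.float64(-0.003))
j pad (np.float64(0.0519), np.float64(-0.0011))
j padtop (np.float64(0.0528), np.float64(-0.005))
0.06 [array([ 22., 293.]), array([-15., 308.]), array([ 42., 359.]), array([  9., 380.])]
0.055 [array([ 33., 293.]), array([ -3., 308.]), array([ 52., 359.]), array([ 20., 380.])]
0.04 [array([ 63., 293.]), array([ 30., 308.]), array([ 81., 360.]), array([ 52., 380.])]
0.025 [array([ 94., 293.]), array([ 64., 308.]), array([110., 360.]), array([ 83., 381.])]
```

Stroke 1 moved the jaw about 20 mm, and the pad-to-disc gap is now about 23 mm. I release, recentre and do stroke 2.

>>> carry_out(
  moves="-0.001 0 0 0 0 0 0;-0.001 0 0 0 0 0 -0.4;-0.001 0 0 0 0 0 -0.8;-0.001 0 0 0 0 0 -0.8;-0.001 0 0 0 0 0 -0.8;-0.001 0 0 0 0 0 -0.4;-0.001 0 0 0 0 0 -0.1;-0.001 0 0 0 0 0 0.1;-0.001 0 0 0 0 0 0.2;-0.001 0 0 0 0 0 0.2",
)

```text
time: 10.75
tool_pos: [0.6652, 0.1302, 0.0892]
eef_rot: [-2.027, -2.399, 0.003]
force: [-11.3, -2.6, 11.7]
width: 0.0356
```

>>> carry_out(
  moves="0 0 0 0 0 0 0.2;0 0 0 0 0 0 0.2;0 0 0 0 0 0 0.2",
)

```text
time: 11.05
tool_pos: [0.6653, 0.1302, 0.0892]
eef_rot: [-2.027, -2.399, 0.003]
force: [-11.5, -1.6, 10.8]
width: 0.036
```

```bash
python3 - <<'E'
from fit import *
o=r.get_obs();print(o["tool_pos"],o["force"],o["width"],o["time"])
im=shot("wrist","k",(0,130,300,300),2.66)
E
```

```text
[0.66526832 0.13019377 0.08924529] [-11.48230141  -1.64800744  10.84402917] 0.03599224691331949 11.05
```

View pics/k.png

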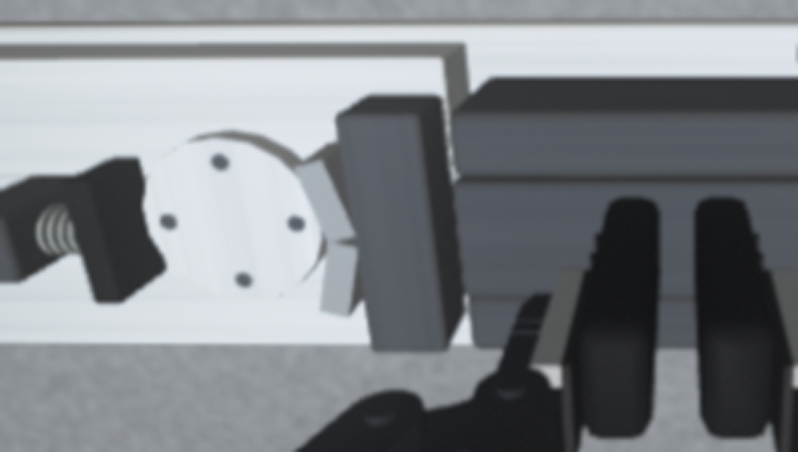

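Stroke 2 brought the pad to within about 2 mm of the disc, whose left edge is at crop (147,215). The jaw post and spring are visible at (30,230). The third stroke is partial and by position: I release first, then squeeze to about 47 mm and track the post, pad and disc numerically.

>>> carry_out(
  moves="-0.002 0 0 0 0 0 0;-0.002 0 0 0 0 0 -0.4;-0.002 0 0 0 0 0 -0.8;-0.002 0 0 0 0 0 -0.8;-0.002 0 0 0 0 0 -0.8;-0.002 0 0 0 0 0 -0.6;-0.002 0 0 0 0 0 -0.4;-0.002 0 0 0 0 0 -0.4",
  force=30,
)

```text
time: 11.9
tool_pos: [0.6648, 0.1304, 0.0882]
eef_rot: [2.027, 2.398, 0.002]
force: [4.5, 0.4, 0.7]
width: 0.0597
```

```bash
cat > snap.py <<'E'
import sys;from fit import *
n=sys.argv[1]
o=r.get_obs();print(o["tool_pos"],o["force"].round(1),o["width"],o["time"])
im=viewer.read_camera("wrist");cv2.imwrite(f"pics/{n}.png",im[:,:,::-1])
np.savez(f"pics/{n}.npz",p=o["tool_pos"],e=o["eef_rot"],w=o["width"])
E
python3 snap.py s0
```

```text
[0.66480588 0.13044228 0.08818345] [4.5 0.4 0.7] 0.059726308240871225 11.9
```

>>> carry_out(
  moves="0 0 0 0 0 0 -0.25;0 0 0 0 0 0 -0.15;0 0 0 0 0 0 -0.1;0 0 0 0 0 0 -0.1;0 0 0 0 0 0 -0.1",
)

```text
time: 12.45
tool_pos: [0.665, 0.1304, 0.0896]
eef_rot: [2.026, 2.398, 0.003]
force: [2.4, 0.7, 9.0]
width: 0.0473
```

```bash
cat > trk.py <<'E'
import sys;from fit import *
k=cv2.imread("pics/k.png");k=cv2.resize(k,(300,170),interpolation=cv2.INTER_AREA)
# reference templates in frame k (full-frame coords, crop origin (0,130), scale 2.66): disc hole pair, pad block+edge, post/spring
T=dict(disc=(52,180,122,244),housing=(125,165,185,262),pad=(32,187,58,246))
def load(n): return cv2.imread(f"pics/{n}.png")
def loc(im,t):
    m=cv2.matchTemplate(im,t,cv2.TM_CCOEFF_NORMED);_,s,_,(x,y)=cv2.minMaxLoc(m)
    f=lambda a,b,c:0 if a+c-2*b==0 else .5*(a-c)/(a-2*b+c)
    dx=f(*m[y,x-1:x+2]) if 0<x<m.shape[1]-1 else 0
    return x+dx,y,s
ref=np.full((384,512,3),128,np.uint8);ref[130:300,:300]=k
for n in sys.argv[1:]:
    im=load(n);z=np.load(f"pics/{n}.npz")
    print(n,"w",float(z["w"]).__round__(4),{a:tuple(np.round(np.array(loc(im,ref[b:d,x:c]))-[x,b,0],2)) for a,(x,b,c,d) in T.items()})
    row=cv2.cvtColor(im,cv2.COLOR_BGR2GRAY)[212:222,0:70].mean(0).round().astype(int);print(row.tolist())
E
python3 snap.py s1; python3 trk.py s0 s1
```

```text
[0.6650423  0.13039258 0.08961793] [2.4 0.7 9. ] 0.04728735080095504 12.45
s0 w 0.0597 {'disc': (np.float64(-1.02), np.float64(1.0), np.float64(0.99)), 'housing': (np.float64(-0.27), np.float64(1.0), np.float64(0.87)), 'pad': (np.float64(-1.16), np.float64(1.0), np.float64(0.99))}
[62, 57, 52, 50, 50, 50, 50, 50, 50, 50, 51, 66, 102, 124, 107, 95, 117, 131, 108, 97, 118, 130, 108, 98, 110, 106, 76, 56, 53, 52, 52, 53, 52, 53, 52, 51, 48, 46, 45, 44, 44, 45, 45, 45, 45, 46, 46, 46, 46, 46, 46, 47, 55, 87, 142, 190, 216, 224, 217, 193, 169, 158, 157, 163, 176, 200, 220, 225, 226, 226]
s1 w 0.0473 {'disc': (np.float64(7.65), np.float64(0.0), np.float64(0.88)), 'housing': (np.float64(-0.12), np.float64(0.0), np.float64(0.98)), 'pad': (np.float64(8.83), np.float64(1.0), np.float64(0.98))}
[86, 86, 85, 85, 85, 86, 85, 86, 86, 86, 86, 85, 82, 78, 72, 64, 57, 53, 51, 51, 51, 51, 51, 51, 54, 71, 104, 126, 113, 101, 119, 129, 112, 103, 121, 125, 99, 70, 58, 54, 54, 54, 54, 54, 54, 54, 53, 51, 49, 47, 46, 46, 46, 47, 47, 47, 47, 47, 48, 48, 48, 53, 78, 127, 178, 209, 221, 220, 201, 180]
```

The spring gap fell from 14.4 to 11.4 px, so the pad is compressed about 2 mm. The disc has moved 8.7 px and now looks seated. About 4 mm more is needed.

>>> carry_out(
  moves="0 0 0 0 0 0 -0.05;0 0 0 0 0 0 -0.01;0 0 0 0 0 0 -0.01;0 0 0 0 0 0 -0.01;0 0 0 0 0 0 -0.01",
)

```text
time: 13.0
tool_pos: [0.6651, 0.1304, 0.0901]
eef_rot: [2.026, 2.398, 0.004]
force: [0.9, 0.9, 11.4]
width: 0.0434
```

```bash
python3 snap.py s2; python3 trk.py s2; python3 - <<'E'
import cv2,numpy as np
im=np.hstack([cv2.resize(cv2.imread(f"pics/{n}.png")[165:255,0:130],None,fx=3,fy=4,interpolation=cv2.INTER_CUBIC) for n in("s1","s2")]);cv2.imwrite("pics/fin.png",im)
E
```

```text
[0.66505371 0.1303839  0.09007115] [ 0.9  0.9 11.4] 0.04342348373340162 13.0
s2 w 0.0434 {'disc': (np.float64(8.04), np.float64(0.0), np.float64(0.88)), 'housing': (np.float64(0.04), np.float64(0.0), np.float64(0.99)), 'pad': (np.float64(9.32), np.float64(0.0), np.float64(0.97))}
[87, 87, 87, 87, 87, 87, 87, 87, 87, 87, 87, 87, 87, 87, 87, 87, 86, 84, 80, 74, 66, 58, 54, 53, 52, 52, 52, 52, 52, 57, 79, 115, 128, 111, 105, 125, 124, 95, 68, 57, 54, 54, 54, 54, 54, 54, 54, 53, 51, 48, 47, 46, 47, 47, 46, 47, 47, 47, 48, 48, 48, 50, 62, 101, 155, 194, 214, 221, 209, 188]
```

View pics/fin.png

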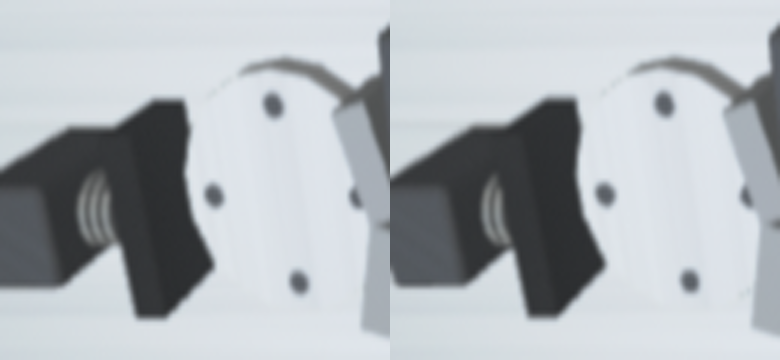

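The disc is seated in the V with the pad on it, and the spring is visibly shorter than before. The gap is 7.9 px against 14.4 px free, which is about 4.5–5.4 mm of compression. One more small squeeze should reach about 6 mm.

>>> carry_out(
  moves="0 0 0 0 0 0 0.02;0 0 0 0 0 0 0.02;0 0 0 0 0 0 0.02;0 0 0 0 0 0 0.02;0 0 0 0 0 0 0.02",
)

```text
time: 13.55
tool_pos: [0.6651, 0.1304, 0.0903]
eef_rot: [2.026, 2.397, 0.004]
force: [0.3, 1.6, 13.3]
width: 0.0424
```

```bash
python3 snap.py s3; python3 trk.py s3
```

```text
[0.66509633 0.13040077 0.09027229] [ 0.3  1.6 13.3] 0.04242832409964193 13.55
s3 w 0.0424 {'disc': (np.float64(8.2), np.float64(0.0), np.float64(0.88)), 'housing': (np.float64(0.1), np.float64(0.0), np.float64(1.0)), 'pad': (np.float64(9.44), np.float64(0.0), np.float64(0.97))}
[88, 88, 88, 88, 88, 88, 88, 88, 88, 88, 88, 88, 88, 88, 88, 88, 88, 88, 86, 84, 79, 72, 64, 57, 54, 53, 53, 53, 53, 53, 54, 64, 96, 127, 125, 104, 108, 113, 94, 69, 56, 54, 54, 54, 54, 54, 55, 54, 51, 49, 47, 46, 46, 47, 47, 47, 47, 48, 48, 48, 48, 50, 60, 95, 147, 188, 213, 222, 214, 194]
```

The pad-tracking estimates put compression at about 6.1–6.7 mm of 12. The levers are held by position and the forces are low, so I hand in.

```bash
python3 -c "
from h import *
print(r.close_job());o=r.get_obs();print(o['width'],o['force'],o['time'])"
```

```text
the job is handed in; nothing more can be done
None
the job is handed in; nothing more can be done
```

The bare aluminium cover disc is on the bed and clamped in the V stop. I handed in at about 13.6 s with the levers still held squeezed, finger opening 42.4 mm. I laid the disc about 5 mm short of the nest and let go. Two full lever strokes and a partial third then pushed it home and loaded the spring.

- **Disc:** the last pictures show it in the V with the pad on it. It moved no further as I squeezed more, so it is seated.
- **Spring compression:** my best estimate is 6.1–6.7 mm of the 12 mm travel, so about half and not bottomed out.
- **Disagreement on the spring:** one cruder measure, the visible spring gap, gave about 5 mm, and another edge-based one gave up to about 7.5 mm. Early sightings of the jaw were also about 7 mm off the stated geometry, so I relied on how far things moved between pictures.
- **Forces:** the wrist read about 13 N at the end. The highest readings I saw were about 22 N while squeezing the levers and 21 N when setting the disc down.
- **Ring, plug and look-alikes:** I did not touch them, and took no final picture of them.

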